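# Tilt the spice rack one hole and run the tins down to the stop

### The arm

A 7-joint arm with a two-finger parallel gripper is mounted at the origin on the work surface. World frame = base frame: x ahead of the robot, y to its left, z up, the work surface at z = 0. Lengths are in m, angles in rad, forces in N, time in s.
With the tool pointing down it reaches from about 0.35 to 0.9 m from the base axis. Payload 8.1 kg.
Tool frame: the origin (TCP) lies on the centre line of the jaws, within the pads' length; the fingertips stand 17 mm ahead of it and the grasp point (between the pads) lies 2 mm behind it (arm.tip_reach is the distance from the TCP to the fingertips, in m); z points along the fingers, y is the line along which they close (so a half turn about z gives the same grasp; the last joint's range is limited). The gripper opens to 92 mm and grips with 3 to 60 N. Pads are 19 mm wide; open, the fingers measure 130 mm over their backs; the gripper's body (75 mm by 190 mm) begins 47 mm behind the grasp point.
Start: joints at [1.123, 0.434, 0.025, 1.573, -0.012, 1.134, -0.075], TCP at [0.211, -0.588, 0.209] pointing down, gripper open.
Joint ranges: [-2.62, 2.62], [-0.44, 2.09], [-1.27, 1.32], [0.08, 2.57], [-1.32, 4.46], [0.12, 2], [-2.74, 2.74]. Speed limits (rad/s): [2.22, 2.22, 3.01, 3.01, 3.14, 3.14, 3.14].

### API

Orientations are given as a rotation vector (axis times angle).
In Python, from rig import arm gives the robot as it stands. Calls block until the motion is done:
- arm.move_ptp(position, orientation): joint-space move of the TCP to a pose.
- arm.move_straight(position, attitude=None, velocity=0.15, max_force=None): straight line of the TCP; attitude=None keeps the orientation; velocity is the mean speed in m/s. With max_force (N) it stops when the force on the tool has changed by that much, and returns True; else False.
- arm.set_joints(angles): joint-space move.
- arm.open_gripper() and arm.clamp(): open the fingers fully, or close them until they stop; the grip force is fixed at half the most.
- arm.dwell(seconds).
- arm.ik(position, orientation): joint angles nearest the present ones, or None.
- arm.read_state(): the state.
- arm.get_image(name): name is "scene" or "side" or "wrist"; returns the picture (420x560x3 uint8, red, green, blue); there is no depth.
- arm.camera_params(name): a dict with "fx", "fy", "cx", "cy" (pixels), "D" ([k1, k2, p1, p2, k3] as OpenCV has them; the pictures are not rectified), "rvec" (rotation vector, rad) and "tvec" (3), from world to camera coordinates, as OpenCV has them. Camera axes: x right, y down, z forward; pixel columns grow to the right and rows downward; lengths in m; the calibration is good to about 2 mm. A picture is of the moment at which its call begins: read the wrist's pose just before it. camera_params takes no time and is no camera call; for the wrist camera it gives the pose at the moment of the call.
A pose or a line that the arm cannot do raises arm.PlanningError and nothing moves.
- arm.close_job(): hands the job in; it is judged then, once.
Trained networks look in the newest picture that a camera, given by its name, has taken for a name from the list of things; names that differ only in an ending like _2 or _b are one class to them, and where a whole thing is asked for, a point or a joint stands for the part that bears it (a point fixed in the world has none). Each returns a list of dicts, best first, with "conf" (0 to 1); they miss things now and then, are a little off and sometimes report something else, mostly with a low value. They report only what shows in the picture. A call takes as long as a camera call. They do not tell look-alikes from the thing itself.
- arm.find_in(camera, target): "box" ([left, top, right, bottom] in pixels, round what is visible of it).
- arm.outline_of(camera, target): "pixels" (420x560 bool, what is visible of it) and "box" ([left, top, right, bottom] in pixels, round what is visible of it).
The state is a dict: "t": time; "q": joint angles; "dq": joint speeds; "tau": joint torques, N m; "position": TCP position; "eef_rot": TCP orientation; "ft_force": force on the tool from outside, world axes, zero at the start; "ft_torque": the same for the moment, N m; "finger_gap": opening from 0.0 (shut) to 1.0 (fully open); "grasp_force": force on a finger pad.
Only numpy, scipy, OpenCV 4.12 (cv2) and the standard library are available. Lean on these libraries where they do the work, as an engineer would, in place of code of your own. Each camera call takes 0.05 s, during which the arm holds its last target. There are 200 camera calls.

### The job

Set the tilting spice rack up for service: pull out the spring plunger on its red tilt lever, swing the lever towards the robot to the next hole only, and let the pin snap fully home there so that the tray is locked sloping. Then stand the blue tin from the counter in the free lane of the sloped tray, its long side along the lane, and slide it and the tin that was left part-way up the middle lane down under the hold-down rail until all three tins rest against the front stop. Do not tip a tin over, and leave the other things on the counter where they are.

Things in the scene. Friction and masses are not known exactly. Their poses are not given: they have to be found in the camera images.
- tray (a joint): Tilt of the tray, rad: 0 level (start, pin in the first hole), grows as the lever swings to the robot and the tray's front sinks. Holes at 0, 0.384 (22 degrees: the next hole, wanted) and 0.768; play in a hole about 0.02 either side. Hinge friction 0.12 N m; the tray nearly balances when free; the pin locks it.
- plunger (a joint): Draw of the plunger along the lever, m: 0 pin fully home, 0.014 fully drawn. The round-ended 10 mm pin sits 10 mm deep, clear of the quadrant's rim from about 0.010; let go between holes it rides on the rim at about 0.010. Spring 5 N home, 10 N drawn. Let go within about 2 mm (0.02 rad) of a hole it springs in.
- knob (a point): Centre of the plunger's knob: black cylinder, red top band, 26 mm across and long, at the end of the red lever on the rack's right. z points out along the lever, the way to pull, leaning from vertical to the robot by 8 degrees (30 in the next hole); y along the pivot axis. 165 mm from that axis with pin home. Below: thin stem, then brass barrel 18 mm across from 28 mm under the centre.
- pivot (a point): Point on the pivot axis in the plane of knob and quadrant, 100 mm above the table, fixed to the rack. y is the pivot axis, x points away from the robot (rack yaw), z up. Lever and tray turn together about -y. The bolted-down steel base is 250 mm deep and 260 mm wide.
- stop (a point): Middle of the front stop's inner face at the tray floor; turns with the tray. x up the lanes along the floor, y left across, z out of the floor. 125 mm in front of and 18 mm above the pivot axis. Floor 250 mm long, its upper end open; three lanes 54 mm wide at y = -58, 0, +58 mm between dividers 4 mm thick, 10 mm high. Stop 25 mm high. The knob is at x 102, y -128, z 145 mm here.
- free_lane (a point): As stop, but in the middle of the left lane, which is free: where that lane's floor meets the stop (y = +58 mm of stop, same axes).
- rail (a point): Middle of the steel hold-down rail, an 8 mm round bar across all lanes, 20 mm up from the stop, its underside 62 mm above the floor, on posts at y = -92 and +92 mm; axes as stop.
- blue_tin_mid (a point): Centre of the closed blue spice tin with blue lid and bright steel band, standing on the counter to the right of the rack. 60 mm long (x), 46 mm wide (y), 52 mm high (z), 0.10 to 0.20 kg; smooth sides, to be gripped across the 46 mm.
- red_tin_mid (a point): Centre of the red tin, same make, size and axes as the blue one, standing on the tray, long side along the lane. Red and green swap places: one is part-way up the middle lane (centre 75 to 145 mm from the stop), the other at the stop in the right lane. On the tilted tray tins stay put until pushed.
- green_tin_mid (a point): Centre of the green tin: see the red tin.
- press: Bystander: black cast iron tortilla press, 200 mm across, on the left; origin under its centre.
- cup: Bystander: turquoise cup with handle, 82 mm across, 88 mm high; origin under its centre.
- molcajete: Bystander: dark stone mortar on three feet with a pestle, 140 mm across, 100 mm high; origin under its centre.
- salt_jar: Bystander: glass jar with a red cap, 62 mm across, 105 mm high; origin under its centre.
- turner: Bystander: turner lying on the counter, 280 mm long; origin at its middle.
- pastry_brush: Bystander: pastry brush lying on the counter, 200 mm long; origin at its middle.
Things that resemble listed ones, but are neither listed nor needed, are in the scene too. Several things look just like the part that bears blue_tin_mid: the one meant starts farthest to the robot's right. Of the things shaped like the part that bears red_tin_mid, the red one is meant.

How it is judged:
On the way, in this order (a step that is already met when the one before it is completed fails the run):
1. the plunger is drawn clear of its first hole (value of joint plunger above 0.009 m), for 0.05 s.
2. the tray is tilted to the next hole and the pin has snapped home (value of joint tray between 0.345 and 0.425 rad and value of joint plunger below 0.002 m), for 0.2 s.
3. the blue tin stands in the free lane of the tray (x of blue_tin_mid in the frame of free_lane between 0.026 and 0.235 m and y of blue_tin_mid in the frame of free_lane between -0.009 and 0.009 m and z of blue_tin_mid in the frame of free_lane below 0.032 m and angle between the z axis of blue_tin_mid and the z axis of free_lane, either way round below 0.15 rad), for 0.1 s.
At the end, for the whole second after the job is handed in: The tray is locked in the next hole (0.345 to 0.425 rad), the pin home (under 2 mm); all three tins stand flat on the tray, long side along the lane, each with its front within 4 mm of the stop: blue in the left lane, red and green in the middle and right lanes (within 9 mm sideways) (all of step 2 and x of blue_tin_mid in the frame of free_lane between 0.026 and 0.034 m and z of blue_tin_mid in the frame of free_lane between 0.02 and 0.032 m and y of blue_tin_mid in the frame of free_lane between -0.009 and 0.009 m and angle between the z axis of blue_tin_mid and the z axis of free_lane, either way round below 0.1 rad and angle between the x axis of blue_tin_mid and the x axis of free_lane, either way round below 0.15 rad and x of red_tin_mid in the frame of stop between 0.026 and 0.034 m and z of red_tin_mid in the frame of stop between 0.02 and 0.032 m and (y of red_tin_mid in the frame of stop between -0.009 and 0.009 m or y of red_tin_mid in the frame of stop between -0.067 and -0.049 m) and angle between the z axis of each of red_tin_mid, green_tin_mid and the z axis of stop, either way round below 0.1 rad and angle between the x axis of each of red_tin_mid, green_tin_mid and the x axis of stop, either way round below 0.15 rad and x of green_tin_mid in the frame of stop between 0.026 and 0.034 m and z of green_tin_mid in the frame of stop between 0.02 and 0.032 m and (y of green_tin_mid in the frame of stop between -0.009 and 0.009 m or y of green_tin_mid in the frame of stop between -0.067 and -0.049 m)); the robot touches nothing.
It fails at once if a tin is tipped over (angle between any of blue_tin_mid, red_tin_mid, green_tin_mid's own z axis and vertical above 0.95 rad).
It fails at once if another thing on the counter is displaced by more than 30 mm or the cup or jar is knocked over (distance of any of press, cup, molcajete, salt_jar, turner, pastry_brush from where it was at the start of the episode above 0.03 m or angle between any of cup, salt_jar's own z axis and vertical above 0.5 rad).
It also fails if it takes over 72 s, if anything falls off the work surface, if the arm or the gripper's body presses on something with over 40 N, if the wrist force passes 120 N, or if a joint passes its speed limit or range.

## Working session

There is one attempt and no reset: what is moved stays moved. The work goes in short steps, each a Python script; the robot and the scene stay as the last script left them, time stands still between calls to the robot, and variables do not carry over. Pictures are saved under pics/ and viewed, at most 10 in all, crops included, and the job is handed in when it is done.

```bash
ls; mkdir -p pics; python3 - <<'E'
from rig import arm
import cv2,numpy as np
for c in ("scene","side"):
    im=arm.get_image(c); cv2.imwrite(f"pics/{c}0.png",im[...,::-1])
    p=arm.camera_params(c); R=cv2.Rodrigues(np.array(p["rvec"]))[0]; print(c,p["fx"],p["D"],"campos",(-R.T@np.array(p["tvec"])).round(3),"fwd",R[2].round(2))
    for n in ("knob","blue_tin_mid","red_tin_mid","green_tin_mid","rail","stop","tray","plunger"):
        try: print(n,[(np.round(d["box"]).astype(int).tolist(),round(d["conf"],2)) for d in arm.find_in(c,n)])
        except Exception as e: print(n,e)
s=arm.read_state(); print(s["t"],s["position"],s["eef_rot"],arm.tip_reach)
E
```

```text
pics
scene 398.5768453205024 [-0.0661076  0.         0.         0.         0.       ] campos [ 1.346 -0.03   0.96 ] fwd [-0.72  0.03 -0.7 ]
knob [([173, 271, 197, 312], 0.4)]
blue_tin_mid [([187, 239, 209, 263], 0.93), ([141, 231, 166, 261], 0.81)]
red_tin_mid [([264, 214, 287, 241], 0.83), ([330, 225, 354, 252], 0.56)]
green_tin_mid [([251, 186, 271, 212], 0.76), ([383, 184, 443, 247], 0.31)]
rail [([231, 176, 314, 269], 0.92)]
stop [([225, 174, 316, 272], 0.65)]
tray [([230, 174, 312, 266], 0.69)]
plunger []
side 511.6108125236784 [-0.09363683  0.          0.          0.          0.        ] campos [ 0.008 -1.258  1.361] fwd [ 0.28  0.69 -0.66]
knob [([254, 192, 332, 235], 0.62), ([291, 203, 301, 212], 0.37)]
blue_tin_mid [([311, 265, 329, 287], 0.82), ([320, 290, 343, 316], 0.59)]
red_tin_mid [([290, 198, 307, 218], 0.77), ([202, 160, 250, 188], 0.66), ([265, 191, 270, 202], 0.49)]
green_tin_mid [([260, 213, 279, 232], 0.66)]
rail [([253, 193, 329, 236], 0.91)]
stop [([253, 188, 329, 233], 0.7), ([200, 158, 250, 189], 0.26)]
tray [([255, 193, 332, 239], 0.57)]
plunger [([285, 203, 299, 214], 0.52), ([354, 245, 377, 278], 0.3)]
0.9 [ 0.21123371 -0.58822737  0.20905975] [ 3.09500797e+00  5.38768774e-01 -1.58834673e-05] 0.017
```

```bash
python3 - <<'E'
import cv2,numpy as np
a=cv2.imread("pics/scene0.png")[130:330,90:460]; b=cv2.imread("pics/side0.png")[140:340,180:400]
cv2.imwrite("pics/a1.png",cv2.resize(a,None,fx=2.1,fy=2.1,interpolation=cv2.INTER_CUBIC))
cv2.imwrite("pics/b1.png",cv2.resize(b,None,fx=3,fy=3,interpolation=cv2.INTER_CUBIC))
E
```

```text
(no output)
```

View pics/a1.png

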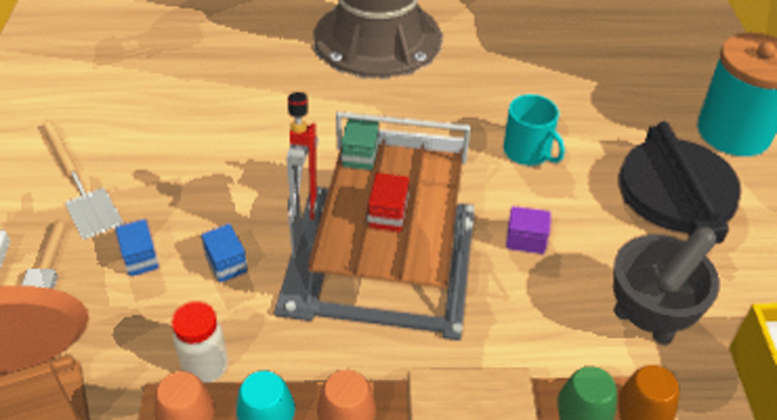

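View pics/b1.png

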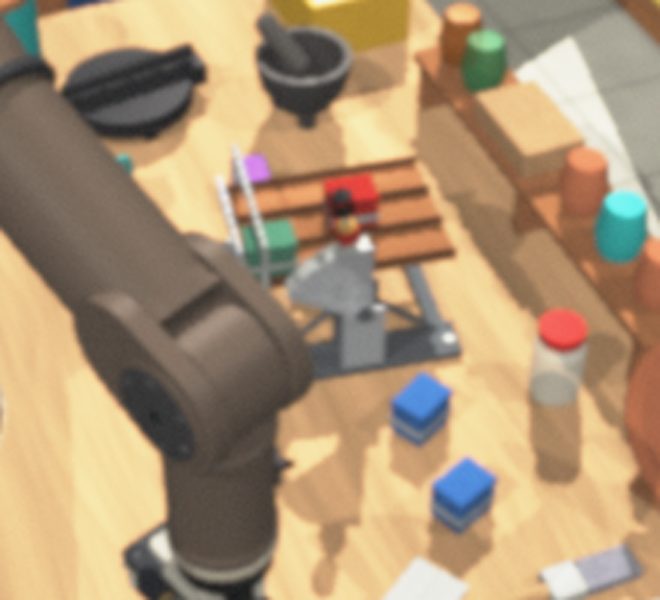

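Scene picture: there are two blue tins, at pixels (155,248) and (197,251). The scene camera faces the robot, so the one further left, (155,248) (side picture (331,303)), is farthest to the robot's right and is the one meant. Red is part-way up the middle lane at (276,227), green is at the stop in the right lane, and the knob is at (232,180) in scene and (295,208) in side.

```bash
cat > h.py <<'E'
from rig import arm
import cv2, numpy as np
from scipy.optimize import least_squares
from scipy.spatial.transform import Rotation as Ro
A=np.array
def project(c,P,p=None):
    p=p or arm.camera_params(c)
    K=A([[p["fx"],0,p["cx"]],[0,p["fy"],p["cy"]],[0,0,1.]])
    return cv2.projectPoints(np.atleast_2d(A(P,float)),A(p["rvec"]),A(p["tvec"]),K,A(p["D"]))[0][:,0]
def on_plane(c,uv,z,p=None):   # pixel -> world point at height z
    p=p or arm.camera_params(c)
    K=A([[p["fx"],0,p["cx"]],[0,p["fy"],p["cy"]],[0,0,1.]])
    n=cv2.undistortPoints(A([[uv]],float),K,A(p["D"]))[0,0]
    R=cv2.Rodrigues(A(p["rvec"]))[0]; o=-R.T@A(p["tvec"]); d=R.T@A([n[0],n[1],1]); return o+d*(z-o[2])/d[2]
def rack(r,th=0.):   # r=(x,y,yaw) of pivot -> (pivot pos, R of rack, R of lever/tray)
    Rz=Ro.from_euler("z",r[2]); return A([r[0],r[1],.1]),Rz,Rz*Ro.from_rotvec([0,-th,0])
def tray_pt(r,th,P):  # stop-frame point -> world
    p,_,Rt=rack(r,th); return p+Rt.apply(np.atleast_2d(P)+A([-.125,.128,.018]))
def fit_rack(obs,r0,th=0.): # obs: (camera params, stop-frame pt, uv)
    f=lambda r:np.concatenate([(project(None,tray_pt(r,th,P),c)[0]-uv) for c,P,uv in obs])
    return least_squares(f,r0,loss="soft_l1")
def tin_fit(obs,z,r0): # obs: (params, box); tin upright, centre height z
    C=A([[sx*.03,sy*.023,sz*.026] for sx in(-1,1) for sy in(-1,1) for sz in(-1,1)])
    def f(r):
        o=[]
        for c,b in obs:
            uv=project(None,Ro.from_euler("z",r[2]).apply(C)+[r[0],r[1],z],c); o+=list(np.r_[uv.min(0),uv.max(0)]-b)
        return A(o)
    return least_squares(f,r0)
def frame(zt,yt): # rotvec with tool z = zt, closing axis ~ yt
    z=A(zt)/np.linalg.norm(zt); y=yt-z*(yt@z); y/=np.linalg.norm(y)
    return Ro.from_matrix(np.c_[np.cross(y,z),y,z]).as_rotvec()
E
cat > s1.py <<'E'
from h import *
cs,cd=arm.camera_params("scene"),arm.camera_params("side")
obs=[(cs,[.102,-.128,.145],(232,179.5)),(cd,[.102,-.128,.145],(294.8,207)),
 (cs,[.25,-.087,0],(238.6,257.6)),(cs,[.25,.087,0],(302.9,265.7)),(cd,[.25,.087,0],(318.3,193.3)),(cd,[.25,-.087,0],(331.7,224)),
 (cs,[.02,-.092,.07],(251,184.8)),(cs,[.02,.092,.07],(313.3,191))]
s=fit_rack(obs,[.5,-.1,0]); print("rack",s.x.round(4),s.fun.reshape(-1,2).round(1).tolist())
r=s.x; print("knob",tray_pt(r,0,[.102,-.128,.145]))
b=tin_fit([(cs,[141,231,166,261]),(cd,[320,290,343,316])],.026,[.5,-.4,0.])
print("blue",b.x.round(3),b.fun.round(1))
print("blue by scene",on_plane("scene",(153.5,246),.03),"side",on_plane("side",(331.5,303),.03))
for nm,cb,sb in(("red",[264,214,287,241],[290,198,307,218]),("green",[251,186,271,212],[260,213,279,232])):
    print(nm,on_plane("scene",((cb[0]+cb[2])/2,(cb[1]+cb[3])/2),.144),on_plane("side",((sb[0]+sb[2])/2,(sb[1]+sb[3])/2),.144))
p=arm.camera_params("wrist");R=cv2.Rodrigues(A(p["rvec"]))[0];st=arm.read_state();Rt=Ro.from_rotvec(st["eef_rot"])
print("wristcam in tool",Rt.inv().apply(-R.T@A(p["tvec"])-st["position"]),"fwd",Rt.inv().apply(R[2]),"right",Rt.inv().apply(R[0]),p["fx"])
E
python3 s1.py
```

```text
rack [ 0.5398 -0.1153 -0.1673] [[-0.0, 0.8], [-0.5, -0.5], [-0.5, 0.8], [-0.3, 0.6], [-0.1, -0.2], [-0.2, -0.4], [0.2, -1.5], [-0.3, -1.2]]
knob [[ 0.51714897 -0.11146695  0.263     ]]
blue [ 0.547 -0.358 -0.18 ] [ 1.8  1.5  1.3 -0.7  0.8  2.8  0.5  0.9]
blue by scene [ 0.54919586 -0.36301785  0.03      ] side [ 0.54758716 -0.35364014  0.03      ]
red [0.58173552 0.00681215 0.144     ] [ 0.5829732 -0.0007554  0.144    ]
green [ 0.46383246 -0.03358731  0.144     ] [ 0.45882699 -0.03185652  0.144     ]
wristcam in tool [ 0.0739276   0.00030083 -0.17499444] fwd [-2.71251764e-01 -4.31640342e-04  9.62508335e-01] right [-4.52342158e-04  9.99999846e-01  3.20975576e-04] 330.09565407071517
```

```bash
cat > s2.py <<'E'
from h import *
r=A([.5398,-.1153,-.1673])
def pose(th,rad,sgn,ax):
    p,_,Rt=rack(r,th); u=Rt.apply([-np.sin(.1396),0,np.cos(.1396)])
    return p+u*rad, frame(-u, sgn*Rt.apply([1,0,0] if ax=="x" else [0,1,0]))
for ax in "xy":
  for sg in(1,-1):
    print(ax,sg,[None if (q:=arm.ik(*pose(th,rad,sg,ax))) is None else np.round(q,2).tolist() for th,rad in((0,.23),(0,.165),(.384,.178))])
def tp(x,y,z,sg):
    _,_,Rt=rack(r,.384); return tray_pt(r,.384,[x,y,z])[0],frame(-Rt.apply([0,0,1]),sg*Rt.apply([0,1,0]))
for sg in(1,-1): print("tray",sg,[None if (q:=arm.ik(*tp(*P,sg))) is None else np.round(q,2).tolist() for P in((.07,0,.025),(.19,0,.025),(.19,.058,.1),(.07,.058,.025))])
E
python3 s2.py
```

```text
x 1 [[0.61, 0.14, -0.57, 1.72, 0.1, 1.17, -0.15], [0.59, 0.2, -0.56, 1.81, 0.14, 1.03, -0.2], [0.79, -0.15, -0.62, 2.28, -0.18, 0.47, 0.13]]
x -1 [None, [1.03, 0.36, -1.18, 1.78, 0.42, 1.11, 2.7], [-0.78, -0.33, 0.64, 2.35, 0.6, 0.62, 2.44]]
y 1 [[0.7, 0.15, -0.67, 1.71, 0.12, 1.17, 1.4], [0.68, 0.22, -0.68, 1.8, 0.18, 1.03, 1.34], [0.5, -0.15, -0.37, 2.29, -0.06, 0.47, 1.57]]
y -1 [[0.4, 0.12, -0.33, 1.73, 0.06, 1.16, -1.68], [0.36, 0.17, -0.3, 1.83, 0.07, 1.02, -1.7], [0.89, -0.15, -0.69, 2.27, -0.22, 0.47, -1.39]]
tray 1 [[0.7, 0.4, -1.19, 2.27, 1.08, 0.66, 0.14], [0.42, 0.35, -0.74, 2.0, 0.7, 0.62, 0.62], [0.43, 0.28, -0.9, 1.93, 0.61, 0.8, 0.61], [0.49, 0.41, -1.11, 2.22, 1.07, 0.71, 0.03]]
tray -1 [[-0.14, 0.18, -0.16, 2.32, 0.59, 0.35, -2.56], [0.23, 0.3, -0.49, 2.02, 0.56, 0.56, -2.39], [0.36, 0.25, -0.8, 1.93, 0.56, 0.78, -2.49], [-0.94, 0.22, 0.62, 2.32, 0.21, 0.31, -2.28]]
```

```bash
cat > s3.py <<'E'
from h import *
import runpy
r=A([.5398,-.1153,-.1673])
p,_,Rt=rack(r,0); u=Rt.apply([-np.sin(.1396),0,np.cos(.1396)]); o=frame(-u,Rt.apply([1,0,0]))
arm.move_ptp(p+u*.245,o)
w=arm.camera_params("wrist"); im=arm.get_image("wrist"); cv2.imwrite("pics/w1.png",im[...,::-1])
for n in("knob","plunger"): print(n,[(np.round(d["box"],1).tolist(),round(d["conf"],2)) for d in arm.find_in("wrist",n)])
print("pred knob centre/top",project(None,[p+u*.165,p+u*.178,p+u*.152],w).round(1).tolist())
s=arm.read_state();print(s["t"],s["position"]-(p+u*.245),s["ft_force"])
for n in("scene","side"):
  arm.get_image(n)
  for k in("knob","plunger"): print(n,k,[(np.round(d["box"],1).tolist(),round(d["conf"],2)) for d in arm.find_in(n,k)])
E
python3 s3.py
```

```text
knob [([259.6, 196.7, 292.3, 234.8], 0.81)]
plunger [([256.8, 197.3, 292.1, 239.9], 0.64)]
pred knob centre/top [[277.1, 214.5], [277.0, 219.1], [277.1, 210.3]]
3.1167 [-0.00013536 -0.00096092 -0.00032257] [ 0.10645757 -0.08326122  0.54048154]
scene knob [([226.1, 173.0, 238.7, 186.0], 0.48)]
scene plunger []
side knob [([293.5, 202.4, 300.3, 215.8], 0.47)]
side plunger [([253.8, 190.0, 330.7, 237.4], 0.62)]
```

View pics/w1.png

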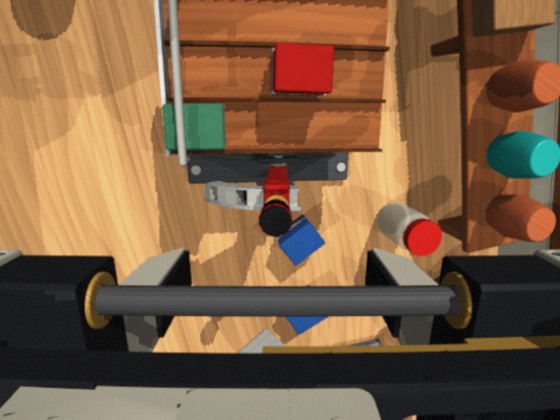

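The wrist picture shows the knob at (276,217), within a pixel or two of the prediction, and the gripper straddles it. I'll grip and pull.

```bash
cat > s4.py <<'E'
from h import *
r=A([.5398,-.1153,-.1673])
p,_,Rt=rack(r,0); u=Rt.apply([-np.sin(.1396),0,np.cos(.1396)]); o=frame(-u,Rt.apply([1,0,0]))
print(arm.move_straight(p+u*.164,o,velocity=.1,max_force=15))
f0=A(arm.read_state()["ft_force"])
arm.clamp(); s=arm.read_state(); print("gap",s["finger_gap"]*92,s["grasp_force"],"off",(s["position"]-p)@u, A(s["ft_force"])-f0)
for d in(.006,.0125):
    hit=arm.move_straight(p+u*(.164+d),o,velocity=.04,max_force=30); s=arm.read_state(); f=A(s["ft_force"])-f0
    print(d,hit,((s["position"]-p)@u-.164).round(4),"F.u",(f@u).round(1),f.round(1),"gap",s["finger_gap"]*92,s["t"])
E
python3 s4.py
```

```text
False
gap 0.4754241932148502 0.0 off 0.16399373203259673 [-0.37464278 -0.08586724  0.29952644]
0.006 False 0.0064 F.u 0.6 [-0.7 -0.5  0.5] gap 0.3794488214445805 6.1167
0.0125 False 0.0129 F.u -0.4 [-0.1  0.3 -0.4] gap 0.5783898118582227 6.4333
```

```bash
python3 - <<'E'
from h import *
ims=[]
for c,(x,y) in(("scene",(232,185)),("side",(295,207))):
    im=arm.get_image(c)[y-50:y+50,x-65:x+65,::-1]; ims.append(cv2.resize(im,None,fx=3,fy=3,interpolation=cv2.INTER_CUBIC))
    print(c,project(c,[arm.read_state()["position"]]))
w=arm.get_image("wrist")[...,::-1]
cv2.imwrite("pics/m1.png",np.hstack(ims)); cv2.imwrite("pics/w2.png",w)
E
```

```text
scene [[231.84602181 176.50959052]]
side [[293.85717838 203.80829671]]
```

View pics/m1.png

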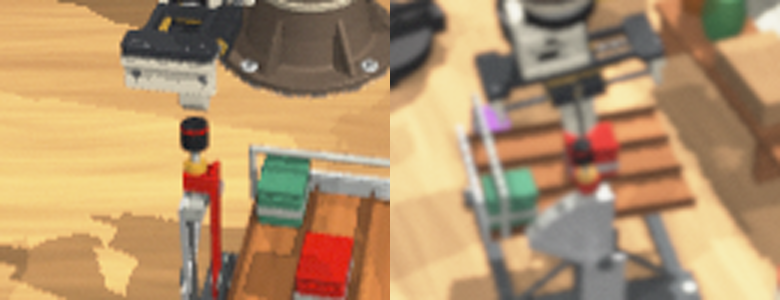

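View pics/w2.png

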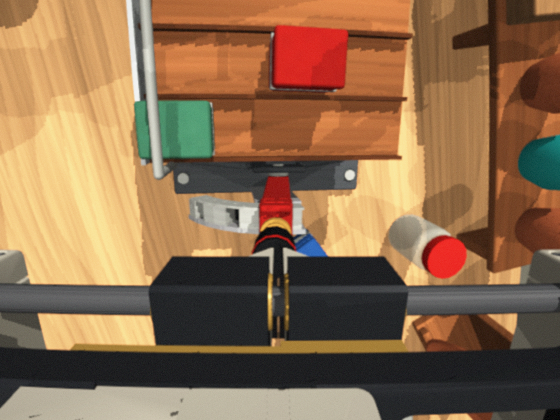

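```bash
python3 - <<'E'
from h import *
r=A([.5398,-.1153,-.1673])
w=arm.camera_params("wrist")
P=[[.25,-.087,0],[.25,-.029,.01],[.25,.029,.01]]
uv=A([(401,158),(405,98),(411,36)])
print(project(None,tray_pt(r,0,P),w).round(1).tolist(),uv.tolist())
f=lambda d:(project(None,tray_pt(r,0,P)-d,w)-uv).ravel()
s=least_squares(f,[0,0,0.]); print("camera offset true-stated",s.x.round(4),s.fun.round(1))
st=arm.read_state(); R=Ro.from_rotvec(st["eef_rot"]); T=A(st["position"])
print(T, "tip proj scene",project("scene",[T+R.apply([0,0,.017])]),"side",project("side",[T+R.apply([0,0,.017])]))
ims=[cv2.resize(cv2.imread("pics/w2.png")[190:290,210:340],None,fx=3,fy=3,interpolation=cv2.INTER_CUBIC)]
im=arm.get_image("scene")[110:210,170:300,::-1]; ims.append(cv2.resize(im,None,fx=3,fy=3,interpolation=cv2.INTER_CUBIC))
cv2.imwrite("pics/z1.png",np.hstack(ims))
E
```

```text
[[396.5, 153.8], [406.4, 95.7], [411.5, 32.2]] [[401, 158], [405, 98], [411, 36]]
camera offset true-stated [-0.0003  0.0034 -0.0006] [-3.8 -1.   2.2  1.1  1.3 -0.2]
[ 0.51551044 -0.11126056  0.27469572] tip proj scene [[232.00728075 181.88754447]] side [[294.49824661 207.62091337]]
```

View pics/z1.png

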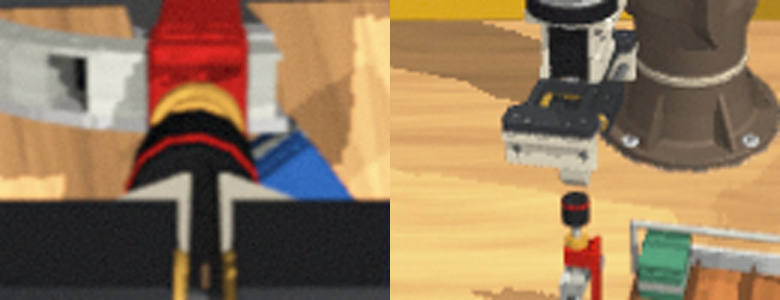

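The wrist, scene and side views agree with each other. They all put the real fingertips about 34 mm short of where the stated TCP puts them: scene shows them at (232,171) against a projected (232,182). The jaws closed just above the knob. I'll check this by touching the knob's top gently.

```bash
cat > s5.py <<'E'
from h import *
r=A([.5398,-.1153,-.1673])
p,_,Rt=rack(r,0); u=Rt.apply([-np.sin(.1396),0,np.cos(.1396)]); o=frame(-u,Rt.apply([1,0,0]))
hit=arm.move_straight(p+u*.140,o,velocity=.03,max_force=5); s=arm.read_state()
d=A(s["position"])-p
print(hit,"TCP rad",d@u,"perp",(d-u*(d@u)).round(4),"F",s["ft_force"],s["t"], "tip z in tool",d@u-.178)
arm.move_straight(p+u*.175,o,velocity=.1)
E
python3 s5.py
```

```text
True TCP rad 0.16060145606042128 perp [ 0.0005 -0.0001  0.0001] F [-1.9622787  -0.36147111  7.29136053] 7.3 tip z in tool -0.01739854393957871
```

Contact came at TCP radius 0.1606, so the real fingertips are 17 mm behind the TCP, not ahead of it. I'll command every pose by fingertip from here.

```bash
cat >> h.py <<'E'
TIP=-.0174   # measured: fingertip in tool z
def tcp(tip,rv): return A(tip)-Ro.from_rotvec(rv).apply([0,0,TIP])
r=A([.5398,-.1153,-.1673])
def lev(th): # pivot, lever direction, tool attitude
    p,_,Rt=rack(r,th); u=Rt.apply([-np.sin(.1396),0,np.cos(.1396)]); return p,u,frame(-u,Rt.apply([1,0,0]))
E
cat > s6.py <<'E'
from h import *
p,u,o=lev(0)
arm.open_gripper()
print(arm.move_straight(tcp(p+u*.147,o),o,velocity=.1,max_force=12))
f0=A(arm.read_state()["ft_force"])
arm.clamp(); s=arm.read_state(); print("gap",s["finger_gap"]*92,s["grasp_force"], A(s["ft_force"])-f0)
if s["finger_gap"]*92>15:
  for d in(.006,.0125):
    hit=arm.move_straight(tcp(p+u*(.147+d),o),o,velocity=.04,max_force=30); s=arm.read_state(); f=A(s["ft_force"])-f0
    print(d,hit,"F.u",(f@u).round(1),f.round(1),"gap",s["finger_gap"]*92,s["t"])
E
python3 s6.py
```

```text
False
gap 25.66389098400267 30.000299513339996 [-1.83202795  0.90059236  0.16799169]
0.006 False F.u -7.8 [-0.2  0.2 -7.9] gap 25.385480567465812 11.0
0.0125 False F.u -11.8 [  0.3   0.3 -11.9] gap 25.13044539998896 11.3167
```

```bash
cat > s7.py <<'E'
from h import *
R=.147+.0125
for th in np.linspace(0,.384,8)[1:]:
    p,u,o=lev(th); hit=arm.move_straight(tcp(p+u*R,o),o,velocity=.06,max_force=30); s=arm.read_state()
    print(round(th,3),hit,A(s["ft_force"]).round(1),s["finger_gap"]*92,round(s["t"],2))
    if hit: break
else:
    arm.open_gripper(); arm.dwell(.2)
    arm.move_straight(tcp(p+u*.215,o),o,velocity=.15)
    w=arm.camera_params("wrist"); im=arm.get_image("wrist"); cv2.imwrite("pics/w3.png",im[...,::-1])
    print([(np.round(d["box"],1).tolist(),round(d["conf"],2)) for d in arm.find_in("wrist","knob")])
    for n in (.165,.175): print(n,project(None,[p+u*(n+e) for e in(-.013,0,.013)],w).round(1).tolist())
    for P in([.25,-.087,0],[.25,-.029,.01],[.25,.029,.01],[.02,-.092,.066]):
        print(P,[project(None,tray_pt(r,t,P),w).round(1).tolist()[0] for t in(.344,.384,.424)])
    print(arm.read_state()["t"])
E
python3 s7.py
```

```text
0.055 False [ 0.3 -0.1 -9.7] 25.701294227321817 11.6
0.11 False [  1.    0.2 -10.8] 25.18130148968719 11.88
0.165 False [  0.4  -0.1 -11.1] 25.51827314796638 12.17
0.219 False [  2.5   0.4 -10.5] 25.38586623987552 12.45
0.274 False [  0.7  -0.4 -10.4] 25.36653240867247 12.73
0.329 False [ 1.4 -1.5 -9.2] 25.538405978378762 13.02
0.384 False [  2.3  -2.3 -10.3] 25.578951898592834 13.3
[([134.1, 0.4, 402.2, 262.2], 0.73), ([252.3, 216.0, 298.2, 263.6], 0.6)]
0.165 [[277.1, 229.6], [277.1, 235.8], [277.1, 242.7]]
0.175 [[277.1, 234.3], [277.1, 241.1], [277.1, 248.7]]
[0.25, -0.087, 0] [[388.6, 151.4], [390.1, 151.8], [391.5, 152.2]]
[0.25, -0.029, 0.01] [[397.6, 97.2], [399.0, 96.9], [400.2, 96.5]]
[0.25, 0.029, 0.01] [[402.0, 38.4], [403.6, 37.2], [404.9, 35.9]]
[0.02, -0.092, 0.066] [[170.1, 168.8], [166.8, 168.2], [163.7, 167.6]]
15.2667
```

View pics/w3.png

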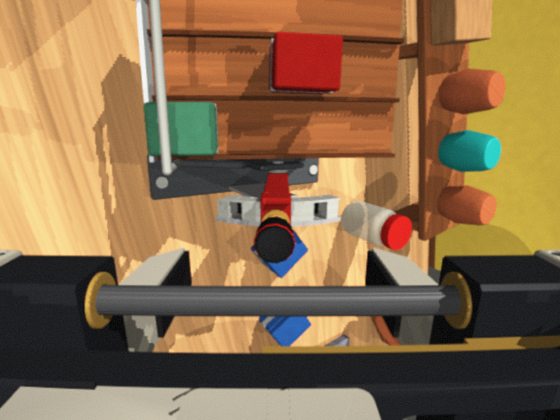

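The wrist picture shows the tray sloped, with its far edge at (390,152) matching the 0.384 prediction and the knob at (275,240). It can't settle whether the pin is home, so I'll feel the knob's top with closed fingers.

```bash
cat > s8.py <<'E'
from h import *
p,u,o=lev(.384)
arm.clamp()
hit=arm.move_straight(tcp(p+u*.165,o),o,velocity=.05,max_force=4); s=arm.read_state(); d=A(s["position"])-p
print(hit,"tip rad",d@u-TIP*-1 if 0 else d@u-TIP, A(s["ft_force"]).round(1),s["t"])
arm.move_straight(tcp(p+u*.2,o),o,velocity=.15)
E
python3 s8.py
```

```text
True tip rad 0.17795478941655885 [-6.6  0.9  9.1] 17.4333
```

The fingers touched at radius 0.178, so the pin is fully home. Next I'll push the red tin down its lane with the closed fingers.

```bash
cat >> h.py <<'E'
def tray_att(sg=1,tilt=.384):
    _,_,Rt=rack(r,tilt); return frame(-Rt.apply([0,0,1]),sg*Rt.apply([0,1,0]))
def tr(x,y,z,o): return tcp(tray_pt(r,.384,[x,y,z])[0],o)
def in_tray(P): # world -> stop frame
    p,_,Rt=rack(r,.384); return Rt.inv().apply(A(P)-p)-A([-.125,.128,.018])
def best(pos_o_list):
    q0=A(arm.read_state()["q"]); c=[(np.abs(A(q)-q0).max(),i) for i,(P,o) in enumerate(pos_o_list) if (q:=arm.ik(P,o)) is not None]; print(c); return min(c)[1]
def push(y,o,x0=.2,x1=.063,z=.010):
    arm.move_straight(tr(x0,y,z,o),o,velocity=.2,max_force=15)
    hit=arm.move_straight(tr(x1,y,z,o),o,velocity=.08,max_force=8); s=arm.read_state()
    tip=A(s["position"])+Ro.from_rotvec(s["eef_rot"]).apply([0,0,TIP]); print("push",hit,in_tray(tip).round(4),A(s["ft_force"]).round(1),round(s["t"],2))
    arm.move_straight(tr(x1+.02,y,z,o),o,velocity=.15)
E
cat > s9.py <<'E'
from h import *
p,u,o0=lev(.384)
arm.move_straight(tcp(p+u*.25,o0),o0,velocity=.25)
L=[(tr(.2,0,.10,tray_att(s)),tray_att(s)) for s in(1,-1)]; i=best(L); print("sg",(1,-1)[i])
arm.move_ptp(*L[i]); o=L[i][1]
push(0,o)
arm.move_straight(tr(.12,0,.14,o),o,velocity=.25)
for c in("scene","side"):
    im=arm.get_image(c)
    for n,k in(("red_tin_mid",0),("green_tin_mid",-.058)):
        print(c,n,[(np.round(d["box"]).astype(int).tolist(),round(d["conf"],2)) for d in arm.find_in(c,n)],"pred at stop",project(c,tray_pt(r,.384,[.03,k,.026])).round(1).tolist())
print(arm.read_state()["t"])
E
python3 s9.py
```

```text
[(np.float64(0.7149472123510391), 0), (np.float64(2.683986132218245), 1)]
sg 1
push True [ 0.0707 -0.0002  0.0103] [ 2.1 -0.2  3.6] 21.0
scene red_tin_mid [([331, 226, 354, 252], 0.9), ([272, 196, 293, 217], 0.67)] pred at stop [[281.1, 206.8]]
scene green_tin_mid [([251, 193, 271, 215], 0.61)] pred at stop [[262.6, 204.8]]
side red_tin_mid [([259, 193, 270, 211], 0.54), ([258, 214, 273, 228], 0.47)] pred at stop [[263.5, 219.9]]
side green_tin_mid [([257, 219, 278, 244], 0.59), ([253, 181, 330, 248], 0.48)] pred at stop [[266.7, 230.8]]
22.2667
```

```bash
cat > s10.py <<'E'
from h import *
o=tray_att(1); P=A(arm.read_state()["position"]); print(P)
arm.move_straight(P+[0,-.02,.08],velocity=.25); arm.open_gripper()
c=A([.548,-.358])
L=[]
for s in(1,-1):
    od=frame([0,0,-1.],A([.17*s,s,0])); L.append((tcp([c[0],c[1]+.0,.22],od),od))
i=best(L); arm.move_ptp(*L[i])
w=arm.camera_params("wrist"); im=arm.get_image("wrist"); cv2.imwrite("pics/w4.png",im[...,::-1])
out=arm.outline_of("wrist","blue_tin_mid")
for d in out:
    m=d["pixels"].astype(np.uint8); print(np.round(d["box"]),round(d["conf"],2),cv2.minAreaRect(cv2.findNonZero(m)))
print("pred",project(None,[[c[0],c[1],.052]],w),arm.read_state()["t"])
E
python3 s10.py
```

```text
[0.50412702 0.02049696 0.22728334]
[(np.float64(0.7494216753608658), 0), (np.float64(1.7771593302320692), 1)]
[241. 162. 312. 237.] 0.63 ((274.9352722167969, 197.74610900878906), (63.559722900390625, 47.79575729370117), 59.74356460571289)
pred [[275.80016909 194.7903371 ]] 25.7167
```

View pics/w4.png

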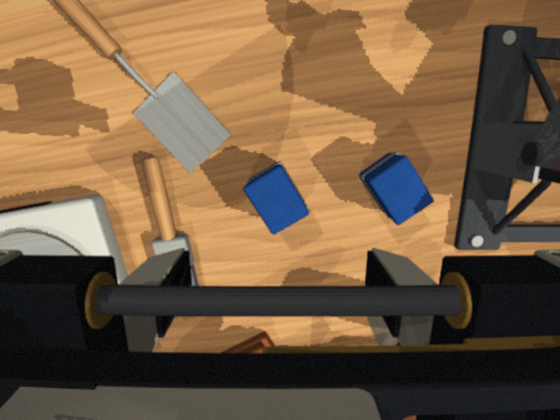

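Wrist picture: two like blue tins at (275,198) and (397,188), with the rack base at the right of the picture. Picture left is robot right, so (275,198) is the one meant; (397,188) is the look-alike nearer the rack.

```bash
cat > s11.py <<'E'
from h import *
w=arm.camera_params("wrist"); im=arm.get_image("wrist")
cv2.imwrite("pics/w5.png",cv2.resize(im[140:260,200:450,::-1],None,fx=3,fy=3,interpolation=cv2.INTER_CUBIC))
b=im.astype(int); m=((b[...,2]>90)&(b[...,2]>b[...,0]*1.8)).astype(np.uint8); m[:,330:]=0; m[:140]=0; m[245:]=0; m[:,:230]=0
R=cv2.minAreaRect(cv2.findNonZero(m)); C=cv2.boxPoints(R); W=A([on_plane("wrist",q,.052,w) for q in C])
e=W[1]-W[0],W[2]-W[1]; print(R,[np.linalg.norm(x) for x in e])
l=max(e,key=np.linalg.norm); l=l*np.sign(l[0]); print("centre",W.mean(0).round(4),"yaw",np.arctan2(l[1],l[0]).round(3))
E
python3 s11.py
```

```text
((276.3276062011719, 199.9310302734375), (55.931434631347656, 44.306907653808594), 58.671302795410156) [np.float64(0.044481052741305045), np.float64(0.057390838742162845)]
centre [ 0.554  -0.3585  0.052 ] yaw 0.383
```

View pics/w5.png

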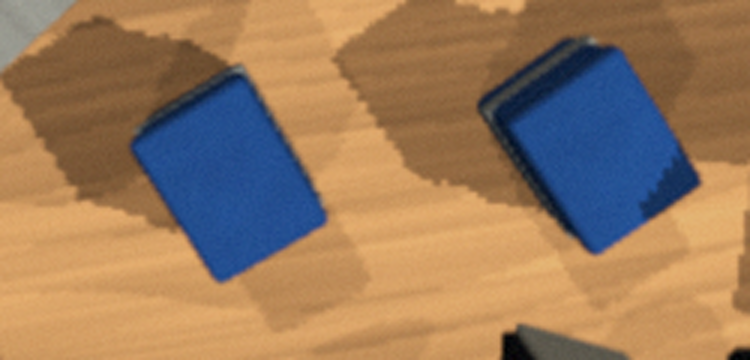

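The crop confirms the left tin: its top measures 57 x 44 mm, which fits the given size. I'll grip it, lift it and hover over the free lane.

```bash
cat > s12.py <<'E'
from h import *
c=A([.553,-.3585]); yw=.383
o=frame([0,0,-1.],A([-np.sin(yw),np.cos(yw),0]))
arm.move_ptp(tcp([*c,.10],o),o)
print(arm.move_straight(tcp([*c,.014],o),o,velocity=.12,max_force=8))
arm.clamp(); s=arm.read_state(); print("gap",s["finger_gap"]*92,s["grasp_force"],s["t"])
if s["finger_gap"]*92>40:
    arm.move_straight(tcp([*c,.33],o),velocity=.3)
    L=[(tr(.14,.058,.17,tray_att(q)),tray_att(q)) for q in(1,-1)]; i=best(L); print("sg",(1,-1)[i]); arm.move_ptp(*L[i]); o=L[i][1]
    arm.move_straight(tr(.14,.058,.06,o),o,velocity=.2)
    w=arm.camera_params("wrist"); im=arm.get_image("wrist")[...,::-1].copy()
    big=cv2.resize(im,(784,588),interpolation=cv2.INTER_CUBIC)
    for y in(-.087,-.029,.029,.087):
        uv=project(None,tray_pt(r,.384,[[x,y,.01] for x in(.0,.25)]),w)*1.4; cv2.line(big,*[tuple(int(v) for v in q) for q in uv],(0,255,0),1)
    cv2.imwrite("pics/w6.png",big); s=arm.read_state(); print(s["finger_gap"]*92,s["t"])
E
python3 s12.py
```

```text
False
gap 45.96906152097216 29.999964237213135 27.9667
[(np.float64(1.6086776691941247), 0), (np.float64(4.700449915271965), 1)]
sg 1
45.86691192510338 31.5417
```

View pics/w6.png

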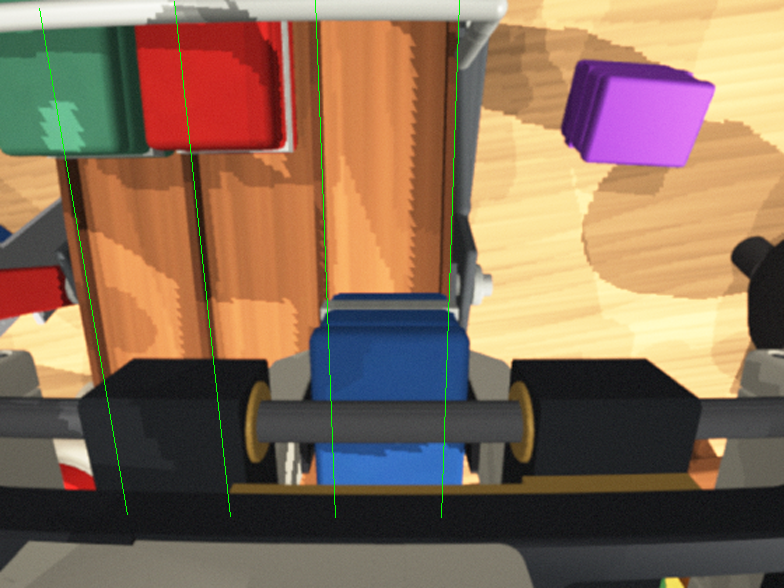

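The overlay matches the dividers to about 2 mm: at row 200 they sit at x = 195, 325 and 447, against the drawn lines at 197, 323 and 453. The tin is square over the left lane, so I'll lower, release and push.

```bash
cat > s13.py <<'E'
from h import *
o=tray_att(1)
hit=arm.move_straight(tr(.14,.058,.0125,o),o,velocity=.06,max_force=5); s=arm.read_state()
tip=A(s["position"])+Ro.from_rotvec(s["eef_rot"]).apply([0,0,TIP]); print("lower",hit,in_tray(tip).round(4),A(s["ft_force"]).round(1))
arm.open_gripper(); arm.dwell(.3)
arm.move_straight(tr(.14,.058,.10,o),o,velocity=.2)
for c in("scene","side"):
    arm.get_image(c); print(c,[(np.round(d["box"]).astype(int).tolist(),round(d["conf"],2)) for d in arm.find_in(c,"blue_tin_mid")],"pred",project(c,tray_pt(r,.384,[.14,.058,.026])).round(1).tolist())
print(arm.read_state()["t"])
E
python3 s13.py
```

```text
lower True [0.1393 0.0577 0.0141] [-1.2 -0.7  3. ]
scene [([228, 167, 244, 184], 0.74), ([288, 208, 307, 235], 0.63), ([188, 237, 210, 262], 0.58), ([102, 235, 121, 266], 0.34)] pred [[297.2, 223.3]]
side [([275, 187, 299, 208], 0.85), ([308, 266, 329, 289], 0.8)] pred [[287.3, 197.0]]
34.2417
```

```bash
cat > s14.py <<'E'
from h import *
o=tray_att(1)
arm.clamp(); arm.move_straight(tr(.2,.058,.09,o),o,velocity=.2)
push(.058,o)
arm.move_straight(tr(.12,.058,.16,o),o,velocity=.25)
C=A([[x,y,z] for x in(-.03,.03) for y in(-.023,.023) for z in(-.026,.026)])
for c in("scene","side"):
    im=arm.get_image(c); cv2.imwrite(f"pics/end_{c}.png",im[...,::-1])
    for n,y in(("blue_tin_mid",.058),("red_tin_mid",0),("green_tin_mid",-.058)):
        uv=project(c,tray_pt(r,.384,C+[.03,y,.026])); print(c,n,[(np.round(d["box"]).astype(int).tolist(),round(d["conf"],2)) for d in arm.find_in(c,n)],"pred",np.r_[uv.min(0),uv.max(0)].round(0).tolist())
arm.get_image("wrist"); w=arm.camera_params("wrist")
for n,y in(("blue_tin_mid",.058),("red_tin_mid",0),("green_tin_mid",-.058)):
    uv=project(None,tray_pt(r,.384,C+[.03,y,.026]),w); print("wrist",n,[(np.round(d["box"]).astype(int).tolist(),round(d["conf"],2)) for d in arm.find_in("wrist",n)],"pred",np.r_[uv.min(0),uv.max(0)].round(0).tolist())
print(arm.read_state()["t"])
E
python3 s14.py
```

```text
push True [0.0706 0.0577 0.0103] [ 1.3 -0.6  3.2] 38.14
scene blue_tin_mid [([291, 196, 310, 221], 0.89), ([187, 238, 210, 265], 0.7)] pred [291.0, 197.0, 308.0, 221.0]
scene red_tin_mid [([269, 198, 291, 217], 0.78), ([329, 228, 353, 252], 0.6)] pred [272.0, 195.0, 290.0, 219.0]
scene green_tin_mid [([253, 192, 272, 218], 0.59), ([230, 169, 242, 181], 0.59)] pred [253.0, 193.0, 272.0, 217.0]
side blue_tin_mid [([310, 266, 332, 288], 0.72), ([249, 198, 268, 217], 0.55), ([263, 186, 326, 245], 0.53), ([204, 191, 226, 221], 0.28)] pred [249.0, 198.0, 272.0, 221.0]
side red_tin_mid [([256, 212, 272, 228], 0.74)] pred [252.0, 208.0, 275.0, 232.0]
side green_tin_mid [([257, 220, 277, 243], 0.79), ([251, 181, 330, 249], 0.47)] pred [255.0, 218.0, 278.0, 243.0]
wrist blue_tin_mid [([246, 59, 307, 138], 0.63)] pred [247.0, 57.0, 309.0, 139.0]
wrist red_tin_mid [([372, 81, 442, 141], 0.74), ([167, 59, 234, 141], 0.68)] pred [169.0, 57.0, 240.0, 139.0]
wrist green_tin_mid [([95, 61, 170, 143], 0.62)] pred [94.0, 58.0, 179.0, 140.0]
39.7583
```

Blue stopped at the same reading as red (0.0706), so both rest on the stop. I'll check green's rear edge by colour in the wrist view.

```bash
cat > s15.py <<'E'
from h import *
w=arm.camera_params("wrist"); im=arm.get_image("wrist"); cv2.imwrite("pics/w7.png",im[...,::-1]); h=cv2.cvtColor(im,cv2.COLOR_RGB2HSV)
for n,y,lo,hi in(("blue",.058,105,125),("red",0,None,None),("green",-.058,60,95)):
    H=h[...,0]; m=((H<6)|(H>174)) if lo is None else (H>lo)&(H<hi); m&=(h[...,1]>110)&(h[...,2]>40)
    e=[]
    for dy in np.linspace(-.014,.014,9):
        xs=np.arange(0.03,.09,.0005); uv=project(None,tray_pt(r,.384,[[x,y+dy,.052] for x in xs]),w)
        v=[m[int(round(q[1])),int(round(q[0]))] for q in uv]
        e.append(xs[np.where(v)[0][-1]] if any(v) else np.nan)
    print(n,"rear edge x mm",(A(e)*1000).round(1))
E
python3 s15.py
```

```text
blue rear edge x mm [58.5 58.5 58.5 58.5 58.5 58.5 58.5 59.  58.5]
red rear edge x mm [59. 59. 59. 59. 59. 59. 59. 59. 59.]
green rear edge x mm [60.  59.  60.  59.  59.  59.5 59.5 59.5 58.5]
```

```bash
python3 -c "
from rig import arm
print(arm.close_job(), arm.read_state()['t'])"
```

```text
the job is handed in; nothing more can be done
the job is handed in; nothing more can be done
```

I handed the job in at about 40 s of the 72 s allowed, but no verdict came back: by my own checks the tray is locked in the second hole with the pin home, and all three tins stand at the front stop with nothing else moved.

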